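Put the ribbon spool away in the roll-top case

TASK

Roll the slatted cover of the roll-top case fully open, set the larger of the two ribbon spools that lie just right of the case, near the middle of the table, centred on the round plate inside the case so that its flange overhangs nowhere, let it go, and roll the cover fully shut again. Leave the smaller spool and the other things on the table where they are; the case itself is fixed to the table.

Things in the scene. Friction and masses are not known exactly. Their poses are not given: they have to be found in the camera images.
- case: Roll-top case fixed to the table, 0.24 m wide (its y) and deep (its x), 0.19 m high. Origin: centre of its underside; its front (-x) looks more or less to the robot's right. Clear upright cheeks: inner faces at y = +-111 mm, tops at z = 177 mm. Front sill 42 mm high at x = -110 mm. Opened, it is free from above from x = -100 to +10 mm (behind is a fixed hood): keep a gripper's long side along y.
- plate (a point): Centre of the top face of the round plate inside the case: a disc of 80 mm diameter on a short stem, its top 50 mm above the table, 56 mm to the front (-x) of the case's origin.
- cover (a joint): Angle of the slatted cover about its axis, parallel to the case's y and 65 mm above the case's origin: 0 fully shut, 1.9 rad fully open (rolled up over the top and down behind the hood). It rubs in its track (about 0.35 N m, some 2 to 3 N at the handle) and stays where it is left; the start may be ajar.
- cover_handle (a point): Centre of the handle: round bar, 18 mm diameter, 40 mm long, parallel to the case's y, on a thin central stem 37 mm off the slats; both ends are free, so pinch it end to end (40 mm) from above and it turns between the fingers. At joint value q, in the case's frame: x = -0.158 cos(q - 0.052), y = 0, z = 0.065 + 0.158 sin(q - 0.052) m. Low in front when shut, on top when open.
- spool: The larger ribbon spool, lying flat: round flanges 64 mm across, 25 mm high, about 0.06 kg, pale ribbon. Origin at its underside, 4.6 mm from the flanges' axis. A loose ribbon end sticks out 9 mm past the flanges along its own -y; it is only for show and may overhang. Grip it across the flanges (64 mm), along its own x.
- spool_center (a point): Centre of the underside of the larger spool's flanges (on their axis).
- small_spool: The smaller ribbon spool, lying flat: flanges of 54 mm diameter, 18 mm high. A bystander that may stand on either side of the larger one. Origin at its underside.
- stamp: Hand stamp with a turned wooden handle, standing, 29x30x73 mm, left of the case. A bystander. Origin at its underside.
- rub: Small block eraser, 21x50x12 mm, left of the case. A bystander. Origin at its underside.
- giftbox: Dark lidded gift box, 62x150x34 mm, at the far left. A bystander. Origin at its underside.
Things that resemble listed ones, but are neither listed nor needed, are in the scene too. Leave any orange look-alike of the spool alone.

How it is judged:
By the outcome, as a careful person would: the job done as asked, in the order asked, and still so for the second after the job is handed in, with the robot touching nothing.
It also fails if it takes over 72 s, if anything falls off the work surface, if the arm or the gripper's body presses on something with over 40 N, if the wrist force passes 120 N, or if a joint passes its speed limit or range.

ROBOT

A 7-joint arm with a two-finger parallel gripper is mounted at the origin on a cart in front of the work surface, level with it; the furniture and walls round the work are solid. World frame = base frame: x ahead of the robot, y to its left, z up, the work surface at z = 0. Lengths are in m, angles in rad, forces in N, time in s.
With the tool pointing down it reaches from about 0.4 to 0.85 m from the base axis. Payload 10.4 kg.
Tool frame: the origin (TCP) lies at the very end of the fingers, on their centre line; the grasp point (between the pads) lies 19 mm behind it; z points along the fingers, y is the direction in which the jaws open and shut (so a half turn about z gives the same grasp; the last joint's range is limited). The gripper opens to 85 mm and grips with 20 to 120 N. Pads are 22 mm wide; open, the fingers measure 114 mm over their backs; the gripper's body (76 mm by 85 mm) begins 54 mm behind the grasp point. The pads swing forward as they close: fully open they stand 13 mm farther back than shut.
Start: joints at [-1.307, 0.332, -0.065, 1.46, 0.022, 1.35, -0.088], TCP at [0.177, 0.599, 0.231] pointing down, gripper open.
Joint ranges: [-2.6, 2.6], [-0.5, 2.12], [-1.47, 1.34], [0.16, 2.42], [-1.27, 4.41], [0.06, 2.06], [-2.6, 2.6]. Speed limits (rad/s): [2.22, 2.22, 2.79, 2.79, 3.14, 3.14, 3.14].

INTERFACE

Orientations are given as a unit quaternion [x, y, z, w].
In Python, from workcell import manip gives the robot as it stands.
- The arm moves only by the tool arm_command, never from a script. Its arguments are lists of equal length, an entry for each row: "slide": the shift along the tool's x, y, z in mm, a list of three; "turn": the turn about the tool's z in degrees; "grip": the closure, from 0 (fully open) to 1 (shut). In form: {"slide": [[tx, ty, tz], ...], "turn": [turn, ...], "grip": [grip, ...]}. A call has 1 to 10 rows; each row shifts and turns the commanded pose from where the row before left it, along the tool's axes as they then stand; what a row does not reach is not made up. A row lasts 1/12 s, in which the tool goes at most 41.7 mm and 7.16 degrees, less where a joint would pass 70% of its speed; a pose out of reach is approached as far as the arm can. A call with a gripper value outside its range is refused whole. The fingers move at their own pace and stop on an object; "newtons" is the grip in N (left out, the last holds). Time passes only in rows, so rows that do not move let the fingers close. It gives the time, the measured TCP pose, the force and the opening at its end, in the units of the state.
- manip.get_obs(): the state, without advancing time (a new reading comes with each control period).
- manip.camera(name): name is "side" or "top"; returns the picture (420x560x3 uint8, blue, green, red); there is no depth.
- manip.camera_info(name): a dict with "fx", "fy", "cx", "cy" (pixels), "rvec" (rotation vector, rad) and "tvec" (3), from world to camera coordinates, as OpenCV has them. Camera axes: x right, y down, z forward; pixel columns grow to the right and rows downward; lengths in m; the calibration is good to about 2 mm. A picture is of the moment at which its call begins. camera_info takes no time and is no camera call.
- manip.hand_in(): hands the job in, once; it reports no verdict.
Trained networks look in the newest picture that a camera, given by its name, has taken for a name from the list of things; names that differ only in an ending like _2 or _b are one class to them, and where a whole thing is asked for, a point or a joint stands for the part that bears it (a point fixed in the world has none). Each returns a list of dicts, best first, with "score" (0 to 1); they miss things now and then, are a little off and sometimes report something else, mostly with a low value. They report only what shows in the picture. A call takes as long as a camera call. They do not tell look-alikes from the thing itself.
- manip.cut_out(target, camera): "pixels" (420x560 bool, what is visible of it).
- manip.tip_of(target, camera): "xyz" ([x, y, z] in m, in the coordinates of the camera as it stood for that picture, good to about 4 mm: a listed point, or the origin of a listed thing).
The state is a dict: "clock": time; "joint_pos": joint angles; "joint_velocities": joint speeds; "tau": joint torques, N m; "position": TCP position; "ee_rot": TCP orientation; "ft_force": force on the tool from outside, world axes, zero at the start; "torque": the same for the moment, N m; "grip_width": opening from 0.0 (shut) to 1.0 (fully open).
Only numpy, scipy, OpenCV 4.12 (cv2) and the standard library are available. Lean on these libraries where they do the work, as an engineer would, in place of code of your own. Each camera call takes 0.05 s, during which the arm holds its last target.

## Working session

There is one attempt and no reset: what is moved stays moved. The work goes in short steps, Python scripts to look and compute and a tool call to move; the robot and the scene stay as the last step left them, time stands still between calls to the robot, and variables do not carry over. Pictures are saved under pics/ and viewed, and the job is handed in when it is done.

Besides the shell and the picture viewer there is one more tool, called after "Request:" as a command line: name --pt "numbers of a row" for each row, then --argument value for the rest. arm_command: Moves the arm, as the interface text tells. Its arguments: {"type":"object","properties":{"slide":{"type":"array","items":{"type":"array","items":{"type":"number"}}},"turn":{"type":"array","items":{"type":"number"}},"grip":{"type":"array","items":{"type":"number"}},"newtons":{"type":"number"}},"required":["slide","turn","grip"]}

```bash
mkdir -p pics
cat > h.py <<'E'
import numpy as np, cv2
from workcell import manip
from scipy.spatial.transform import Rotation as R
def cam(n):
    i=manip.camera_info(n);Rm=cv2.Rodrigues(np.array(i['rvec'],float))[0];t=np.array(i['tvec'],float).ravel();return i,Rm,t
def w(xyz,n):
    i,Rm,t=cam(n);return Rm.T@(np.array(xyz)-t)
def px(p,n):
    i,Rm,t=cam(n);c=Rm@np.array(p)+t;return np.array([i['fx']*c[0]/c[2]+i['cx'],i['fy']*c[1]/c[2]+i['cy']])
def ray(u,v,z,n):
    i,Rm,t=cam(n);d=Rm.T@np.array([(u-i['cx'])/i['fx'],(v-i['cy'])/i['fy'],1]);o=-Rm.T@t;return o+d*(z-o[2])/d[2]
E
python3 - <<'E'
from h import *
for n in ('side','top'):
    im=manip.camera(n); cv2.imwrite(f'pics/{n}0.png',im)
    i,Rm,t=cam(n); print(n,'campos',-Rm.T@t)
    for k in ('case','plate','cover_handle','spool','spool_center','small_spool','stamp'):
        try:
            for d in manip.tip_of(k,n)[:3]: print(n,k,round(d['score'],2),w(d['xyz'],n).round(3),px(w(d['xyz'],n),n).round())
        except Exception as e: print(k,e)
o=manip.get_obs();print(o)
print(R.from_quat(o['ee_rot']).as_matrix().round(3))
E
```

```text
side campos [ 1.25895492 -0.16101899  1.51013094]
side plate 0.44 [ 0.43  -0.268 -0.005] [243. 204.]
side spool 0.81 [ 0.439 -0.16  -0.003] [270. 204.]
side spool 0.69 [ 0.542 -0.264  0.001] [245. 228.]
side spool 0.6 [ 0.476 -0.705 -0.   ] [132. 221.]
side spool_center 0.61 [ 0.538 -0.263  0.003] [245. 227.]
side spool_center 0.61 [ 0.464 -0.704  0.   ] [132. 219.]
side spool_center 0.59 [ 0.449 -0.157 -0.   ] [271. 205.]
side small_spool 0.74 [ 0.525 -0.385  0.   ] [214. 227.]
side stamp 0.55 [ 0.505  0.421 -0.001] [417. 208.]
top campos [ 0.32270321 -0.13082051  1.43449626]
top cover_handle 0.57 [ 0.498 -0.052  0.093] [257. 207.]
top spool 0.75 [ 0.443 -0.165  0.002] [291. 225.]
top spool 0.73 [ 0.471 -0.709 -0.003] [446. 213.]
top spool 0.66 [ 0.431 -0.27   0.003] [321. 228.]
top spool_center 0.62 [ 0.444 -0.161 -0.001] [290. 225.]
top spool_center 0.6 [ 0.535 -0.265 -0.002] [319. 199.]
top spool_center 0.58 [ 0.465 -0.703  0.005] [445. 215.]
top small_spool 0.57 [ 0.529 -0.383 -0.001] [353. 200.]
top stamp 0.46 [ 0.437 -0.268 -0.   ] [321. 226.]
top stamp 0.43 [0.502 0.413 0.003] [126. 213.]
{'clock': 0.8, 'joint_pos': array([-1.30660241,  0.33217171, -0.06468792,  1.46012998,  0.02162824,
        1.34989494, -0.08847999]), 'joint_velocities': array([ 1.78265700e-04,  1.10874573e-03, -4.80447817e-04,  3.24769024e-04,
        1.51814491e-04, -9.81350812e-04,  8.05213885e-05]), 'tau': array([-8.51796449e-04, -6.25175285e+01,  4.87244991e-02, -3.91828072e+01,
        1.65854587e-02,  1.71435677e-03, -2.11289768e-05]), 'position': array([0.17680136, 0.59948314, 0.23134085]), 'ee_rot': array([1.42896796e-01, 9.89737593e-01, 4.47420531e-05, 1.33033104e-05]), 'ft_force': array([-0.28227225,  0.63206977,  0.3543729 ]), 'torque': array([0.01283986, 0.01637776, 0.01630785]), 'grip_width': 1.000663067828669}
[[-0.959  0.283  0.   ]
 [ 0.283  0.959  0.   ]
 [-0.     0.    -1.   ]]
```

Run:
```python
import cv2
s=cv2.imread('pics/side0.png');t=cv2.imread('pics/top0.png')
cv2.imwrite('pics/side0c.png',cv2.resize(s[150:300,110:360],None,fx=3.2,fy=3.2,interpolation=3)[:600])
cv2.imwrite('pics/top0c.png',cv2.resize(t[120:290,180:400],None,fx=3.4,fy=3.4,interpolation=3)[:600])
```

```text
(no output)
```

View pics/top0.png

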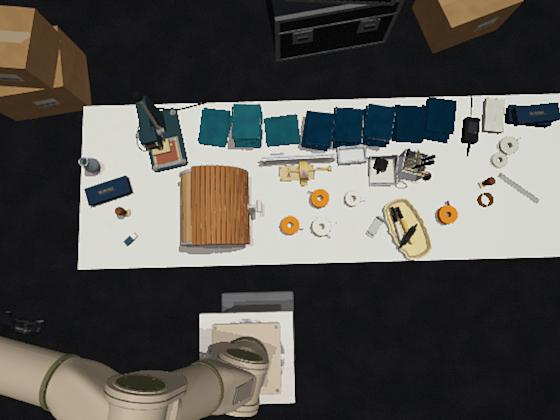

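View pics/side0.png

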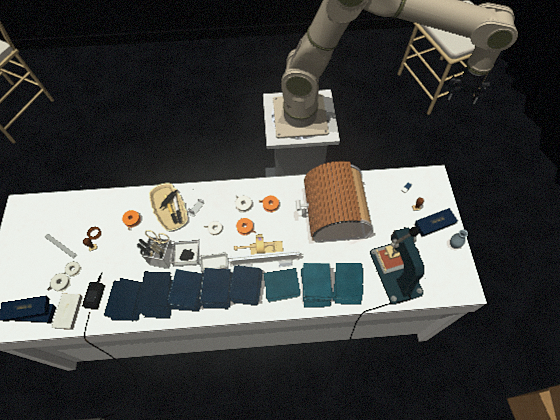

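View pics/top0c.png

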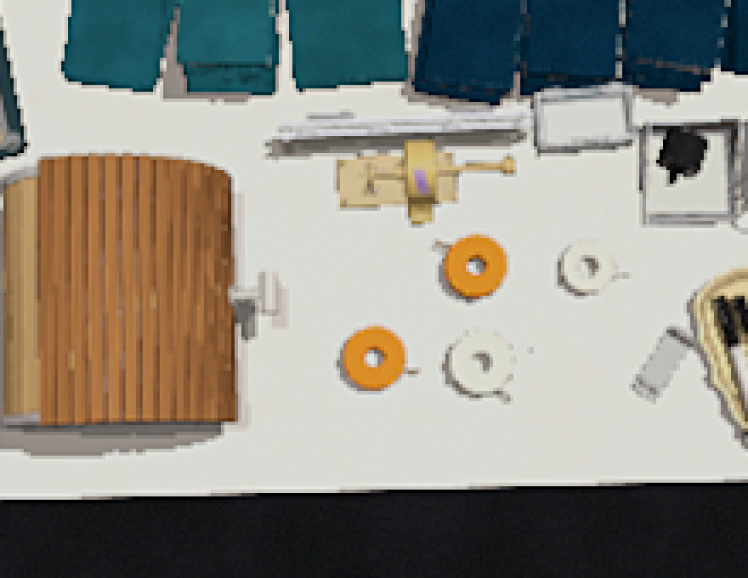

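View pics/side0c.png

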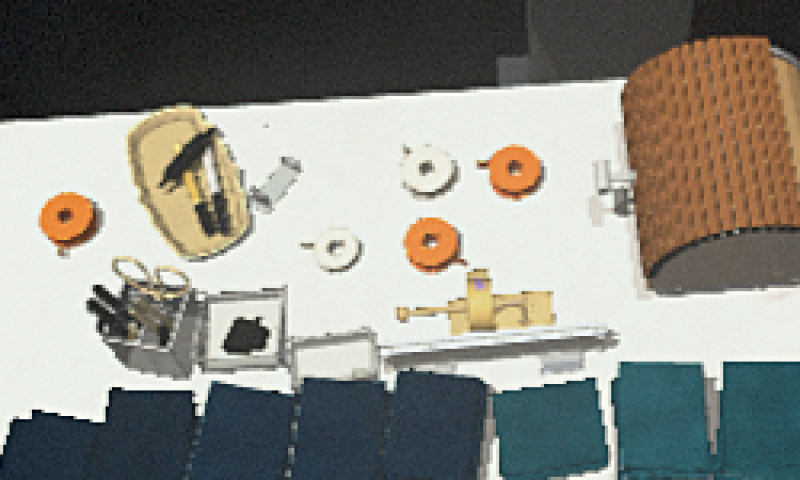

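The larger pale spool is at top px (321,227) and side px (243,204). The smaller pale spool is at top (353,200). The two orange ones, at top (290,225) and (319,199), are look-alikes. Next I fit the case pose and the spool exactly.

Run:
```python
from h import *
from scipy.optimize import minimize
masks={}
for n in ('side','top'):
    im=manip.camera(n)
    for k in ('case','cover','cover_handle'):
        ds=manip.cut_out(k,n)
        for d in ds[:2]:
            m=d['pixels'];ys,xs=np.nonzero(m);print(n,k,round(d['score'],2),m.sum(),xs.min(),xs.max(),ys.min(),ys.max())
            if d is ds[0]: masks[n,k]=m
    hsv=cv2.cvtColor(im,cv2.COLOR_BGR2HSV)
    vis=cv2.resize(im,None,fx=4,fy=4,interpolation=0)
    b=(slice(160,260),slice(170,270)) if n=='top' else (slice(150,260),slice(290,390))
    cv2.imwrite(f'pics/{n}_case.png',cv2.resize(im[b],None,fx=5.4,fy=5.4,interpolation=2))
    for d in manip.tip_of('cover_handle',n)+manip.tip_of('case',n): print(n,d['score'],w(d['xyz'],n).round(4))
import pickle;pickle.dump(masks,open('m.pkl','wb'))
```

```text
side case 0.62 4644 296 373 161 242
side cover 0.65 3174 296 361 161 236
side cover_handle 0.75 3101 296 360 161 236
side 0.72 [ 0.5064 -0.0579  0.0913]
top case 0.79 5465 179 261 165 246
top cover 0.93 4564 191 261 165 244
top cover_handle 0.64 4603 191 261 165 245
top 0.76 [ 0.4996 -0.0517  0.0916]
top 0.4 [ 4.134e-01  3.946e-01 -4.000e-04]
```

View pics/top_case.png

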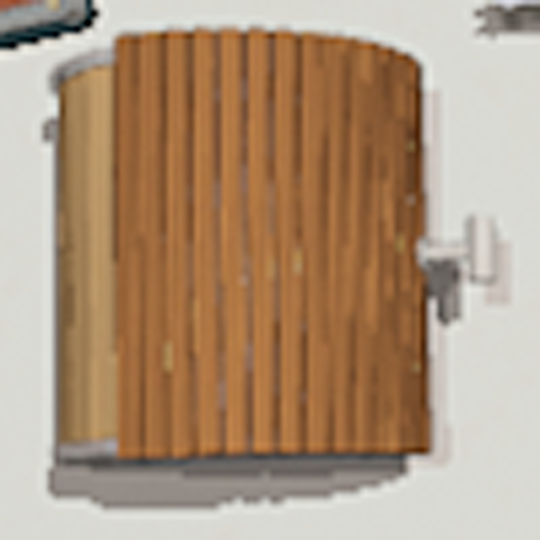

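View pics/side_case.png

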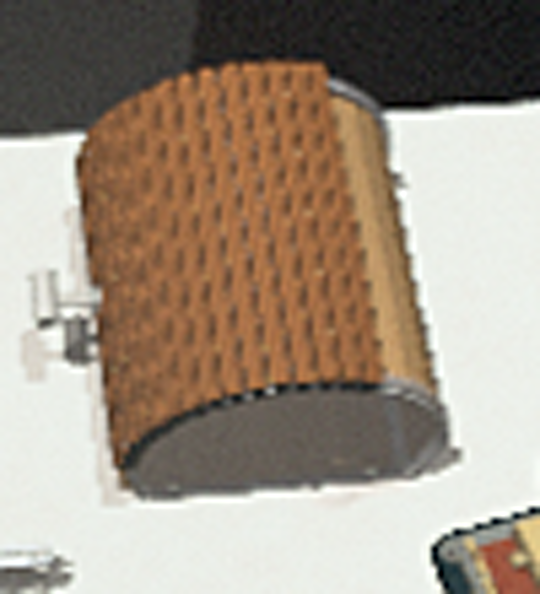

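```bash
cat > fit.py <<'E'
from h import *
import pickle
from scipy.optimize import minimize
masks=pickle.load(open('m.pkl','rb'))
M={n:cv2.morphologyEx(masks[n,'case'].astype(np.uint8),cv2.MORPH_OPEN,np.ones((13,13))) for n in('side','top')}
S=4
def hullpts(p):
    x,y,a=p
    a1=np.linspace(0,np.pi,40)
    prof=[(-.12,.0),(.12,0)]+[(-.121*np.cos(t),.065+.121*np.sin(t)) for t in a1]
    P=np.array([(u,v,z) for u,z in prof for v in(-.12,.12)])
    c,s=np.cos(a),np.sin(a)
    return np.c_[x+c*P[:,0]-s*P[:,1],y+s*P[:,0]+c*P[:,1],P[:,2]]
def proj(P,n):
    i,Rm,t=cam(n);C=P@Rm.T+t;return np.c_[i['fx']*C[:,0]/C[:,2]+i['cx'],i['fy']*C[:,1]/C[:,2]+i['cy']]
CI={n:cam(n) for n in('side','top')}
def cost(p,ns=('side','top')):
    e=0
    for n in ns:
        q=proj(hullpts(p),n);h=cv2.convexHull(q.astype(np.float32))
        r=np.zeros((420*S,560*S),np.uint8);cv2.fillConvexPoly(r,np.round((h+.5)*S-.5).astype(int),1)
        r=cv2.resize(r.astype(np.float32),(560,420),interpolation=cv2.INTER_AREA)
        e+=np.abs(r-M[n]).sum()
    return e
if __name__=='__main__':
    for ns in (('side','top'),('top',),('side',)):
        r=min((minimize(cost,[.5,.1,np.pi/2+d],args=(ns,),method='Nelder-Mead',options=dict(initial_simplex=np.array([[.5,.1,1.57+d],[.51,.1,1.57+d],[.5,.11,1.57+d],[.5,.1,1.65+d]]))) for d in(-.1,0,.1)),key=lambda r:r.fun)
        print(ns,r.x.round(4),r.fun)
        if len(ns)==2: p=r.x
    a=p[2];
    for q in (0.1,.15,.2,.25,.3):
        l=-.158*np.cos(q-.052);H=np.array([p[0]+np.cos(a)*l,p[1]+np.sin(a)*l,.065+.158*np.sin(q-.052)])
        print(q,H.round(4),[px(H,n).round(1) for n in M])
    for n,b in (('top',(160,170)),('side',(150,290))):
        im=cv2.imread(f'pics/{n}0.png');f=7
        v=cv2.resize(im[b[0]:b[0]+85+(n=='side')*10,b[1]:b[1]+100],None,fx=f,fy=f,interpolation=2)
        h=cv2.convexHull(proj(hullpts(p),n).astype(np.float32)).reshape(-1,2)
        cv2.polylines(v,[np.int32((h+.5-[b[1],b[0]])*f)],True,(0,255,0),1)
        cv2.imwrite(f'pics/{n}_fit.png',v[:600])
E
python3 fit.py
```

```text
('side', 'top') [0.5008 0.091  1.574 ] 892.25
('top',) [0.5009 0.0877 1.5795] 475.625
('side',) [0.5006 0.0961 1.5471] 391.25
0.1 [ 0.5013 -0.0668  0.0726] [array([294.9, 206.9]), array([261.9, 207. ])]
0.15 [ 0.5013 -0.0662  0.0805] [array([295.1, 205.9]), array([261.6, 206.7])]
0.2 [ 0.5013 -0.0652  0.0883] [array([295.4, 204.9]), array([261.2, 206.4])]
0.25 [ 0.5013 -0.0639  0.0961] [array([295.8, 203.9]), array([260.7, 206.1])]
0.3 [ 0.5013 -0.0621  0.1038] [array([296.3, 202.9]), array([260. , 205.8])]
```

View pics/top_fit.png

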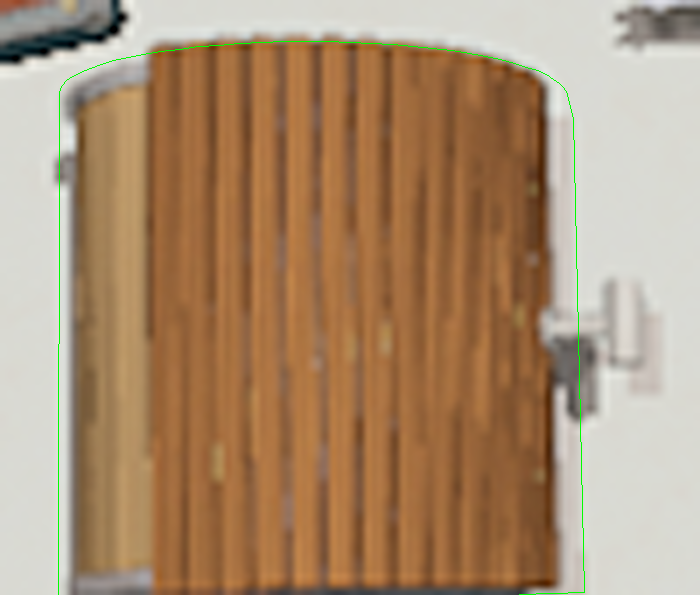

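View pics/side_fit.png

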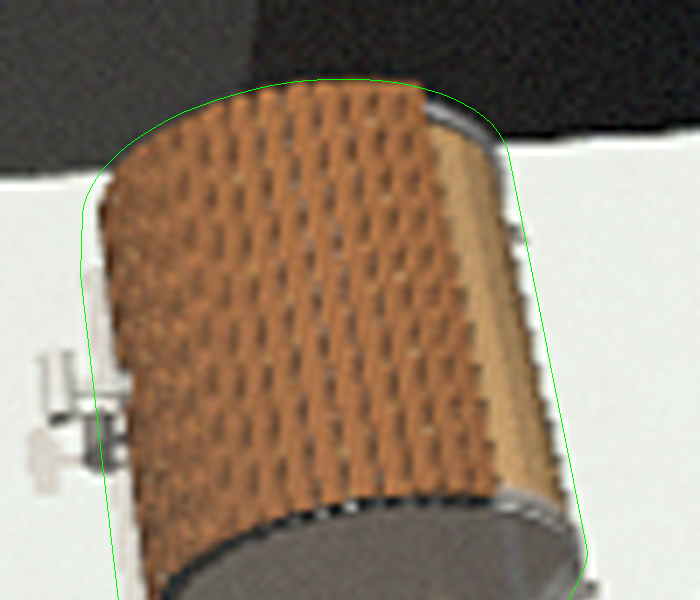

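The outline fit is too wide, because the slats' radius is smaller than I assumed. I refit with a free radius and the handle pixels: top (258.4,205.5), side (298.1,204.2).

```bash
cat > fit2.py <<'E'
import fit
from fit import *
def hp(p):
    x,y,a,r=p
    prof=[(-.5*.24+.004,.0),(r,0)]+[(-r*np.cos(t),.065+r*np.sin(t)) for t in np.linspace(0,np.pi,40)]
    prof=[(-r,0),(r,0)]+prof[2:]
    P=np.array([(u,v,z) for u,z in prof for v in(-.12,.12)]);c,s=np.cos(a),np.sin(a)
    return np.c_[x+c*P[:,0]-s*P[:,1],y+s*P[:,0]+c*P[:,1],P[:,2]]
fit.hullpts=hp
obs={'top':(258.4,205.5),'side':(298.1,204.2)}
def H(p):
    l=-.158*np.cos(p[4]-.052);return np.array([p[0]+np.cos(p[2])*l,p[1]+np.sin(p[2])*l,.065+.158*np.sin(p[4]-.052)])
def c2(p): return cost(p[:4])+sum(30*np.sum((px(H(p),n)-obs[n])**2) for n in obs)
x0=np.array([.5,.098,1.574,.115,.2])
s=np.vstack([x0]+[x0+d for d in np.diag([.01,.01,.06,.005,.1])])
r=minimize(c2,x0,method='Nelder-Mead',options=dict(initial_simplex=s,maxiter=400))
print(r.x.round(4),r.fun,H(r.x).round(4),[px(H(r.x),n).round(1) for n in obs])
# triangulate handle
A=[];b=[]
for n in obs:
    o=-cam(n)[1].T@cam(n)[2];d=ray(*obs[n],0,n)-o;d/=np.linalg.norm(d);P=np.eye(3)-np.outer(d,d);A.append(P);b.append(P@o)
print('tri',np.linalg.solve(sum(A),sum(b)).round(4))
# spool: white large blob circle, tail
for n,c,s_ in (('top',(321,227),22),('side',(243,204),22)):
    im=cv2.imread(f'pics/{n}0.png');u,v=c
    cv2.imwrite(f'pics/{n}_sp.png',cv2.resize(im[v-s_:v+s_,u-s_:u+s_],None,fx=11,fy=11,interpolation=2))
    manip.camera(n)
    for k in('spool','spool_center'):
        for d in manip.cut_out(k,n):
            m=d['pixels'];ys,xs=np.nonzero(m);print(n,k,round(d['score'],2),m.sum(),xs.mean().round(1),ys.mean().round(1))
        for d in manip.tip_of(k,n): print('   ',round(d['score'],2),w(d['xyz'],n).round(4))
E
python3 fit2.py; python3 -c "
import cv2,numpy as np
cv2.imwrite('pics/sp.png',np.hstack([cv2.imread('pics/%s_sp.png'%n)[:400,:400] if 0 else cv2.resize(cv2.imread('pics/%s_sp.png'%n),(400,400)) for n in('top','side')]))"
```

```text
Traceback (most recent call last):
  File "fit2.py", line 16, in <module>
    r=minimize(c2,x0,method='Nelder-Mead',options=dict(initial_simplex=s,maxiter=400))
  File "fit2.py", line 13, in c2
    def c2(p): return cost(p[:4])+sum(30*np.sum((px(H(p),n)-obs[n])**2) for n in obs)
                                  ~~~^^^^^^^^^^^^^^^^^^^^^^^^^^^^^^^^^^^^^^^^^^^^^^^^
  File "fit2.py", line 13, in <genexpr>
    def c2(p): return cost(p[:4])+sum(30*np.sum((px(H(p),n)-obs[n])**2) for n in obs)
                                                 ~~^^^^^^^^
  File "h.py", line 9, in px
    i,Rm,t=cam(n);c=Rm@np.array(p)+t;return np.array([i['fx']*c[0]/c[2]+i['cx'],i['fy']*c[1]/c[2]+i['cy']])
           ~~~^^^
  File "h.py", line 5, in cam
    i=manip.camera_info(n);Rm=cv2.Rodrigues(np.array(i['rvec'],float))[0];t=np.array(i['tvec'],float).ravel();return i,Rm,t
ValueError: time passes only in moves, steps and waits
[ WARN:0@0.011] global loadsave.cpp:275 findDecoder imread_('pics/top_sp.png'): can't open/read file: check file path/integrity
Traceback (most recent call last):
cv2.error: OpenCV(4.12.0) /io/opencv/modules/imgproc/src/resize.cpp:4208: error: (-215:Assertion failed) !ssize.empty() in function 'resize'
```

Too many camera_info calls; I'll cache them (the cameras are fixed).

```bash
sed -i 's/^def cam(n):/import functools\n@functools.lru_cache(None)\ndef cam(n):/' h.py
python3 fit2.py; python3 -c "
import cv2,numpy as np
cv2.imwrite('pics/sp.png',np.hstack([cv2.resize(cv2.imread('pics/%s_sp.png'%n),(400,400)) for n in('top','side')]))"
```

```text
[0.5011 0.0949 1.5908 0.111  0.294 ] 388.62432243238175 [ 0.5042 -0.0584  0.1029] [array([258.9, 205. ]), array([297.3, 203.6])]
tri [ 0.5036 -0.0559  0.0965]
top spool 0.86 291 447.5 214.5
top spool 0.74 277 321.3 226.6
top spool 0.71 220 319.8 198.4
top spool 0.53 246 290.3 224.8
    0.84 [ 0.4312 -0.2707  0.0018]
    0.68 [ 4.411e-01 -1.642e-01  3.000e-04]
    0.61 [ 0.5404 -0.2632 -0.0035]
    0.51 [ 0.4707 -0.709  -0.003 ]
top spool_center 0.75 276 290.2 225.2
top spool_center 0.66 229 319.8 198.5
top spool_center 0.57 255 321.5 226.4
top spool_center 0.54 305 447.5 214.7
    0.84 [ 0.5352 -0.2625 -0.0012]
    0.74 [ 0.4344 -0.2659  0.0029]
    0.69 [ 0.4397 -0.1614  0.0012]
    0.64 [ 0.4597 -0.7062  0.0027]
side spool 0.73 722 435.8 222.0
side spool 0.64 194 243.1 203.8
side spool 0.6 270 270.2 203.2
side spool 0.57 226 131.7 218.8
side spool 0.52 243 244.9 226.3
    0.59 [ 0.432  -0.2707  0.0005]
    0.51 [ 0.5427 -0.2642  0.0013]
    0.5 [ 0.4426 -0.1599 -0.0048]
    0.49 [ 0.473  -0.7095 -0.0014]
side spool_center 0.66 219 270.7 203.8
side spool_center 0.61 224 244.7 226.9
side spool_center 0.51 231 131.8 218.5
side spool_center 0.47 238 243.4 203.9
    0.83 [ 0.4669 -0.7062 -0.0013]
    0.73 [ 0.437  -0.2674 -0.0034]
    0.64 [ 0.4488 -0.1566 -0.0007]
    0.47 [ 0.5396 -0.2647  0.0039]
```

View pics/sp.png

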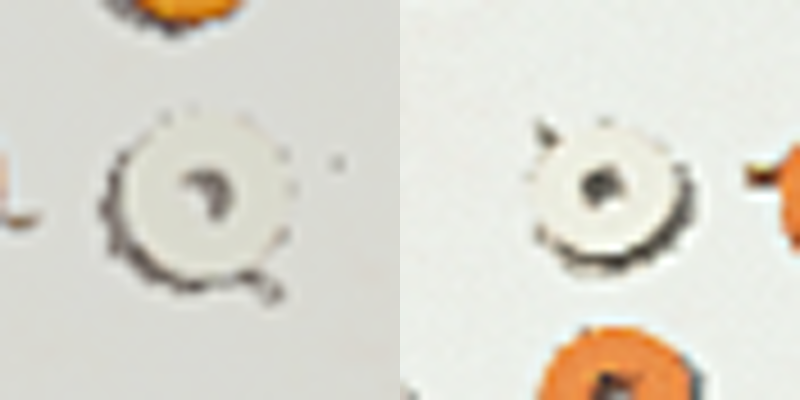

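Handle triangulated at (0.504,-0.056,0.0965), so q≈0.25. The networks agree within 5 mm. Spool centre is about (0.435,-0.267), tail pointing to world (-0.8,-0.6). Next is a small planner that turns world targets into rounded tool-axis rows.

```bash
cat > plan.py <<'E'
from h import *
def plan(targets,step=28,tstep=5,start=None):
    """targets: (x,y,z,jaw_angle_deg or None). prints rounded rows in tool axes (tool down)"""
    o=manip.get_obs();p=np.array(o['position'])*1000;M=R.from_quat(o['ee_rot']).as_matrix()
    print('t',round(o['clock'],2),'pos',p.round(1),'jaw',np.degrees(np.arctan2(M[1,1],M[0,1])).round(2),'tilt',M[:,2].round(4),'F',np.round(o['ft_force'],1),'w',round(o['grip_width'],3))
    rows=[]
    for T in targets:
        T=list(T);th=np.degrees(np.arctan2(M[1,1],M[0,1]))
        dth=0 if T[3] is None else (T[3]-th+90)%180-90
        q=np.array(T[:3])*1000;q0=p.copy()
        n=max(1,int(np.ceil(max(np.linalg.norm(q-q0)/step,abs(dth)/tstep))))
        done=0.
        for k in range(1,n+1):
            d=np.round(M.T@(q0+(q-q0)*k/n-p),0 if n>1 and k<n else 0)
            p=p+M@d
            t=round(-dth*k/n-done,0 if k<n else 1);done+=t
            M=M@R.from_euler('z',t,degrees=True).as_matrix()
            rows.append((d.astype(int).tolist(),t))
    for i in range(0,len(rows),10):
        print('slide',[r[0] for r in rows[i:i+10]],'turn',[r[1] for r in rows[i:i+10]])
    print('end',p.round(1))
E
python3 - <<'E'
from plan import *
plan([(.27,.40,.30,None),(.5036,-.056,.26,0.8),(.5036,-.056,.082,.8)],30,5)
for n,uv in (('top',(321.05,226.3)),('side',(242.9+.0,203.6))): print(ray(*uv,.025,n))
E
```

```text
t 1.9 pos [176.8 599.5 231.3] jaw 73.57 tilt [-0.e+00  1.e-04 -1.e+00] F [ 1.3 -0.9 -0.1] w 1.003
slide [[-18, -21, -9], [-18, -20, -8], [-19, -21, -9], [-18, -20, -8], [-18, -21, -9], [-18, -21, -9], [-19, -20, -8], [-18, -21, -9], [-20, -21, 2], [-21, -19, 2]] turn [0.0, 0.0, 0.0, 0.0, 0.0, 0.0, 0.0, 0.0, np.float64(4.0), np.float64(4.0)]
slide [[-22, -18, 3], [-23, -16, 2], [-25, -14, 2], [-25, -13, 2], [-27, -11, 3], [-27, -9, 2], [-27, -7, 2], [-28, -5, 2], [-28, -3, 3], [-29, -1, 2]] turn [np.float64(4.0), np.float64(4.0), np.float64(4.0), np.float64(4.0), np.float64(4.0), np.float64(4.0), np.float64(4.0), np.float64(4.0), np.float64(4.0), np.float64(5.0)]
slide [[-28, 1, 2], [-29, 3, 2], [-27, 5, 3], [-28, 7, 2], [-27, 10, 2], [-26, 10, 2], [0, 0, 30], [0, 0, 29], [0, 0, 30], [0, 0, 30]] turn [np.float64(4.0), np.float64(4.0), np.float64(4.0), np.float64(4.0), np.float64(4.0), np.float64(3.8), np.float64(-0.0), np.float64(-0.0), np.float64(-0.0), np.float64(-0.0)]
slide [[0, 0, 30], [0, 0, 29]] turn [np.float64(-0.0), np.float64(-0.0)]
end [503.1 -55.8  82.3]
[ 0.4352808  -0.26623888  0.025     ]
[ 0.44523551 -0.26650206  0.025     ]
```

Request:
arm_command --pt "-18 -21 -9" --pt "-18 -20 -8" --pt "-19 -21 -9" --pt "-18 -20 -8" --pt "-18 -21 -9" --pt "-18 -21 -9" --pt "-19 -20 -8" --pt "-18 -21 -9" --pt "-20 -21 2" --pt "-21 -19 2" --turn '[0,0,0,0,0,0,0,0,4,4]' --grip '[0,0,0,0,0,0,0,0,0,0]'

```text
clock: 2.73
position: [0.2971, 0.3479, 0.2971]
ee_rot: [0.213, 0.977, 0.001, 0.0]
ft_force: [0.3, 0.6, 0.1]
grip_width: 1.004
```

Request:
arm_command --pt "-22 -18 3" --pt "-23 -16 2" --pt "-25 -14 2" --pt "-25 -13 2" --pt "-27 -11 3" --pt "-27 -9 2" --pt "-27 -7 2" --pt "-28 -5 2" --pt "-28 -3 3" --pt "-29 -1 2" --turn '[4,4,4,4,4,4,4,4,4,5]' --grip '[0,0,0,0,0,0,0,0,0,0]'

```text
clock: 3.57
position: [0.4266, 0.0947, 0.2733]
ee_rot: [0.542, 0.841, 0.0, 0.0]
ft_force: [0.9, 0.2, 0.1]
grip_width: 1.0
```

Request:
arm_command --pt "-28 1 2" --pt "-29 3 2" --pt "-27 5 3" --pt "-28 7 2" --pt "-27 10 2" --pt "-26 10 2" --pt "0 0 30" --pt "0 0 0" --turn '[4,4,4,4,4,3.8,0,0]' --grip '[0,0,0,0,0,0,0,0]'

```text
clock: 4.23
position: [0.5015, -0.0572, 0.2266]
ee_rot: [0.703, 0.711, -0.002, -0.001]
ft_force: [-1.2, 0.6, -1.3]
grip_width: 0.998
```

Run:
```python
from plan import *
plan([(.5036,-.056,.082,.8)],20,5)
for n in('top','side'):
    im=manip.camera(n);b=(160,200) if n=='top' else (150,260)
    cv2.imwrite(f'pics/{n}1.png',cv2.resize(im[b[0]:b[0]+100,b[1]:b[1]+100],None,fx=4,fy=4,interpolation=2))
cv2.imwrite('pics/both1.png',np.hstack([cv2.imread(f'pics/{n}1.png') for n in('top','side')]))
```

```text
t 4.23 pos [501.5 -57.2 226.6] jaw 0.6 tilt [-0.005 -0.001 -1.   ] F [-1.2  0.6 -1.3] w 0.998
slide [[0, 0, 18], [0, 1, 18], [0, 0, 18], [1, 0, 18], [0, 1, 18], [0, 0, 18], [0, 0, 19], [0, 1, 18]] turn [np.float64(-0.0), np.float64(-0.0), np.float64(-0.0), np.float64(-0.0), np.float64(-0.0), np.float64(-0.0), np.float64(-0.0), np.float64(-0.2)]
end [503.7 -56.3  81.6]
```

View pics/both1.png

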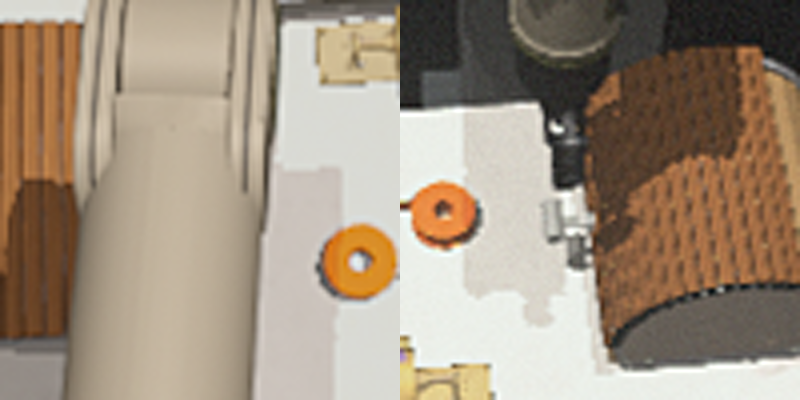

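The side view shows the gripper above and in line with the handle (handle at crop px (552,220)). I'm descending.

Request:
arm_command --pt "0 1 18" --pt "0 0 18" --pt "0 0 18" --pt "0 0 18" --pt "0 0 18" --pt "0 0 18" --pt "0 0 18" --pt "0 0 18" --pt "0 0 0" --turn '[0,0,0,0,0,0,0,0,0]' --grip '[0,0,0,0,0,0,0,0,0]'

```text
clock: 5.08
position: [0.503, -0.0541, 0.0848]
ee_rot: [0.701, 0.713, -0.001, -0.001]
ft_force: [-1.3, 0.4, -0.7]
grip_width: 1.0
```

Run:
```python
from plan import *
plan([(.5036,-.056,.082,.8)],20,5)
n='side'
im=manip.camera(n);b=(170,270)
cv2.imwrite('pics/side2.png',cv2.resize(im[b[0]:b[0]+60,b[1]:b[1]+60],None,fx=9,fy=9,interpolation=2))
P=np.array(manip.get_obs()['position']);print(px(P,n)-[270,170], px(P+[0,0,.019],n)-[270,170])
```

```text
t 5.08 pos [503.  -54.1  84.8] jaw 0.93 tilt [-3.2e-03  4.0e-04 -1.0e+00] F [-1.3  0.4 -0.7] w 1.0
slide [[-2, 1, 3]] turn [np.float64(0.1)]
end [504.  -56.1  81.8]
[28.24937161 35.50232139] [28.3755855  33.09843198]
```

View pics/side2.png

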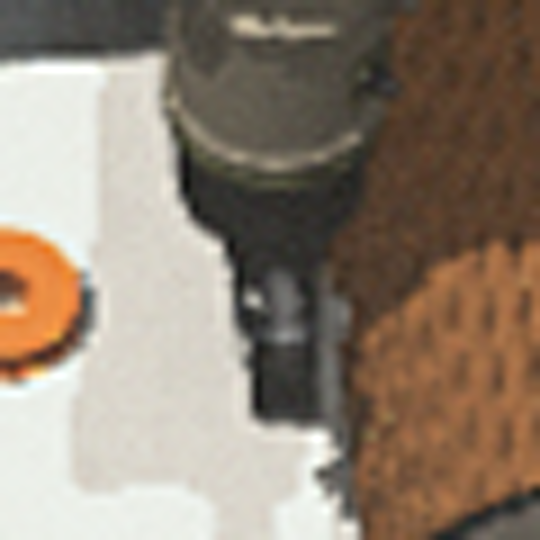

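Request:
arm_command --pt "-2 0 8" --pt "0 0 0" --pt "0 0 0" --pt "0 0 0" --pt "0 0 0" --pt "0 0 0" --pt "0 0 0" --pt "0 0 0" --turn '[0,0,0,0,0,0,0,0]' --grip '[0,1,1,1,1,1,1,1]' --newtons 25

```text
clock: 5.8
position: [0.5022, -0.058, 0.0779]
ee_rot: [0.703, 0.712, -0.001, -0.002]
ft_force: [-8.7, -0.8, 1.5]
grip_width: 0.46
```

Gripped: the opening is 39 mm, against a 40 mm handle. Next come the arc rows.

```bash
cat > arc.py <<'E'
from plan import *
def arc(f0,f1,n,yc=.0975,x0=None,dz=-.0185,shift=(0,0,0)):
    o=manip.get_obs();P=np.array(o['position'])
    if x0 is None:x0=P[0]
    T=[]
    for f in np.linspace(f0,f1,n+1)[1:]:
        T.append((x0+(-.158)*(np.cos(f)-np.cos(f0))*np.cos(1.58),yc-.158*np.cos(f),.065+.158*np.sin(f)+dz,None))
    plan(T,60,10)
E
python3 -c "
from arc import *
arc(.2,1.87,20,x0=.501)"
```

```text
t 5.8 pos [502.2 -58.   77.9] jaw 0.74 tilt [-4.e-03  3.e-04 -1.e+00] F [-8.7 -0.8  1.5] w 0.46
slide [[4, -1, -13], [4, 0, -12], [5, 0, -12], [7, 0, -12], [7, 0, -11], [8, 0, -10], [9, 0, -10], [9, 0, -9], [11, 0, -8], [11, 0, -7]] turn [0.0, 0.0, 0.0, 0.0, 0.0, 0.0, 0.0, 0.0, 0.0, 0.0]
slide [[12, 0, -7], [12, 0, -5], [12, 0, -4], [13, 0, -3], [13, 0, -2], [13, 0, -1], [13, 0, 0], [13, 0, 1], [13, 0, 2], [13, 0, 4]] turn [0.0, 0.0, 0.0, 0.0, 0.0, 0.0, 0.0, 0.0, 0.0, 0.0]
end [499.1 143.9 197. ]
```

Request:
arm_command --pt "3 -2 -13" --pt "4 0 -12" --pt "5 0 -12" --pt "7 0 -12" --pt "7 0 -11" --turn '[0,0,0,0,0]' --grip '[1,1,1,1,1]'

```text
clock: 6.22
position: [0.5019, -0.032, 0.1393]
ee_rot: [0.703, 0.712, -0.0, 0.0]
ft_force: [2.5, -0.4, -5.3]
grip_width: 0.462
```

Request:
arm_command --pt "8 0 -10" --pt "9 0 -10" --pt "9 0 -9" --pt "11 0 -8" --pt "11 0 -7" --pt "12 0 -7" --pt "12 0 -5" --turn '[0,0,0,0,0,0,0]' --grip '[1,1,1,1,1,1,1]'

```text
clock: 6.8
position: [0.5013, 0.04, 0.1957]
ee_rot: [0.703, 0.712, 0.0, 0.001]
ft_force: [2.7, -3.9, -0.9]
grip_width: 0.46
```

Request:
arm_command --pt "12 0 -4" --pt "13 0 -3" --pt "13 0 -2" --pt "13 0 -1" --turn '[0,0,0,0]' --grip '[1,1,1,1]'

```text
clock: 7.13
position: [0.5008, 0.0911, 0.2061]
ee_rot: [0.703, 0.712, 0.001, 0.001]
ft_force: [2.0, -3.7, 3.9]
grip_width: 0.463
```

Request:
arm_command --pt "13 0 0" --pt "13 0 1" --pt "13 0 2" --pt "11 0 3" --pt "4 0 1" --pt "0 0 0" --turn '[0,0,0,0,0,0]' --grip '[1,1,1,1,1,1]'

```text
clock: 7.63
position: [0.5004, 0.1475, 0.1987]
ee_rot: [0.702, 0.713, 0.002, 0.0]
ft_force: [3.6, 4.4, 5.7]
grip_width: 0.462
```

Request:
arm_command --pt "4 0 1" --pt "3 0 1" --pt "0 0 0" --turn '[0,0,0]' --grip '[1,1,1]'

```text
clock: 7.88
position: [0.5003, 0.1523, 0.197]
ee_rot: [0.702, 0.712, 0.001, 0.001]
ft_force: [1.5, 0.7, 8.5]
grip_width: 0.464
```

Request:
arm_command --pt "4 0 0" --pt "4 0 0" --pt "0 0 0" --turn '[0,0,0]' --grip '[1,1,1]'

```text
clock: 8.13
position: [0.5003, 0.1531, 0.1966]
ee_rot: [0.705, 0.709, -0.003, 0.003]
ft_force: [-2.4, -24.3, 15.1]
grip_width: 0.458
```

Run:
```python
from plan import *
for n in('top','side'):
    im=manip.camera(n);b=(150,170) if n=='top' else (140,270)
    cv2.imwrite(f'pics/{n}3.png',cv2.resize(im[b[0]:b[0]+100,b[1]:b[1]+100],None,fx=4,fy=4,interpolation=2))
    for k in('cover_handle','plate'):
        for d in manip.tip_of(k,n): print(n,k,round(d['score'],2),w(d['xyz'],n).round(4))
cv2.imwrite('pics/both3.png',np.hstack([cv2.imread(f'pics/{n}3.png') for n in('top','side')]))
```

```text
top cover_handle 0.93 [0.496  0.1461 0.2174]
top plate 0.78 [0.5041 0.0422 0.05  ]
side cover_handle 0.94 [0.5033 0.1414 0.2154]
side plate 0.7 [0.5045 0.0466 0.0471]
```

View pics/both3.png

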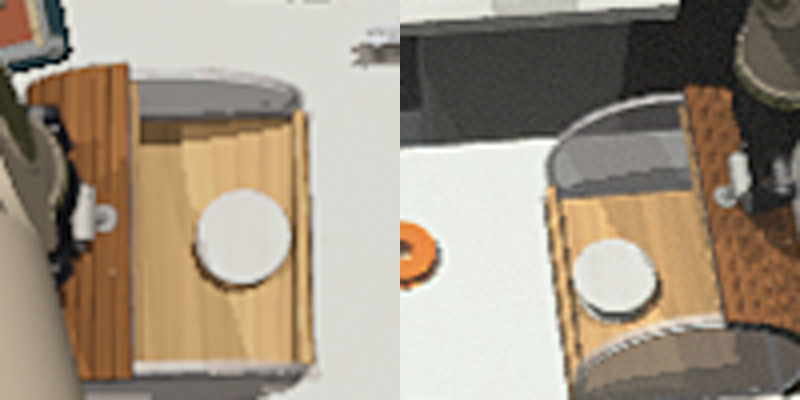

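The end stop is reached (Fy −24 N) and the pictures show the cover behind the hood. The plate is visible at top crop (243,238) and side crop (615,277). I'll relieve the load, release, go up, and measure the plate.

Request:
arm_command --pt "-5 0 0" --pt "0 0 0" --pt "0 0 0" --pt "0 0 0" --pt "0 0 -15" --pt "0 0 -30" --pt "0 0 -20" --turn '[0,0,0,0,0,0,0]' --grip '[1,0,0,0,0,0,0]'

```text
clock: 9.02
position: [0.499, 0.1556, 0.2617]
ee_rot: [0.702, 0.712, -0.0, -0.0]
ft_force: [0.3, 0.5, -0.5]
grip_width: 1.001
```

Run:
```python
from plan import *
C={}
for n in('top','side'):
    im=manip.camera(n);cv2.imwrite(f'pics/{n}4.png',im)
    for k in('cover_handle','plate'):
        for d in manip.tip_of(k,n): print(n,k,round(d['score'],2),w(d['xyz'],n).round(4))
    g=im.astype(int); u,v=np.round(px([.504,.044,.05],n)).astype(int)
    hsv=cv2.cvtColor(im,cv2.COLOR_BGR2HSV)
    m=((hsv[...,1]<40)&(hsv[...,2]>150)).astype(np.uint8)
    nl,l,st,ce=cv2.connectedComponentsWithStats(m)
    k=l[v,u];print(n,st[k],ce[k]);
    cs=cv2.findContours((l==k).astype(np.uint8),0,cv2.CHAIN_APPROX_NONE)[0]
    e=cv2.fitEllipse(cs[0]);print(e, ray(*ce[k],.05,n).round(4),ray(*e[0],.05,n).round(4))
    b=(150,170) if n=='top' else (140,270)
    vv=cv2.resize(im[b[0]:b[0]+100,b[1]:b[1]+100],None,fx=4,fy=4,interpolation=2)
    c=ray(*ce[k],.05,n)
    q=np.array([px(c+[.04*np.cos(t),.04*np.sin(t),0],n) for t in np.linspace(0,6.28,60)])
    cv2.polylines(vv,[np.int32((q+.5-[b[1],b[0]])*4)],True,(0,0,255),1);C[n]=vv
cv2.imwrite('pics/both4.png',np.hstack([C['top'],C['side']]))
plan([])
```

```text
top cover_handle 0.67 [0.5001 0.1464 0.2158]
top plate 0.84 [0.5029 0.0418 0.0465]
top [219 197  24  24 434] [230.33870968 208.76728111]
((230.33975219726562, 208.76693725585938), (22.490997314453125, 22.805688858032227), 52.93072509765625) [0.5012 0.0417 0.05  ] [0.5012 0.0417 0.05  ]
side cover_handle 0.87 [0.5022 0.1405 0.2153]
side plate 0.59 [0.5025 0.042  0.0494]
side [313 200  21  20 303] [322.91419142 208.78217822]
((322.86181640625, 208.89051818847656), (18.0980281829834, 19.997974395751953), 77.4380874633789) [0.5063 0.0414 0.05  ] [0.5068 0.0411 0.05  ]
t 9.32 pos [498.6 155.3 259.2] jaw 0.8 tilt [-1.7e-03 -7.0e-04 -1.0e+00] F [-0.5 -0.1 -0.5] w 1.0
end [498.6 155.3 259.2]
```

View pics/both4.png

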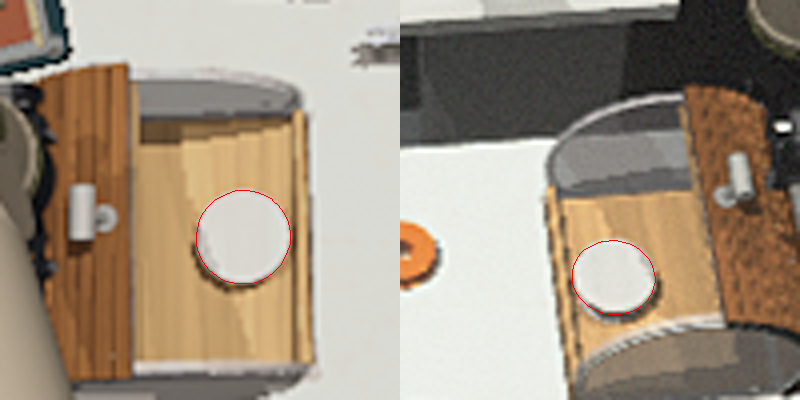

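Plate at about (0.503,0.042), z 0.05 (top, side and networks all within 4 mm). That puts the case origin at y≈0.098, consistent with the cover arc and the handle (y≈0.143, fully open). Next, the spool.

Run:
```python
from plan import *
print(ray(243.3,202.2,.025,'side'))
plan([(.437,-.267,.24,-53),(.437,-.267,.04,-53)],32,5)
```

```text
[ 0.43907666 -0.2647255   0.025     ]
t 9.32 pos [498.6 155.3 259.2] jaw 0.8 tilt [-1.7e-03 -7.0e-04 -1.0e+00] F [-0.5 -0.1 -0.5] w 1.0
slide [[-30, -5, 1], [-30, -3, 2], [-31, 0, 1], [-30, 1, 2], [-31, 4, 1], [-30, 5, 1], [-29, 7, 2], [-29, 10, 1], [-29, 11, 2], [-27, 13, 1]] turn [np.float64(4.0), np.float64(4.0), np.float64(4.0), np.float64(3.0), np.float64(4.0), np.float64(4.0), np.float64(4.0), np.float64(4.0), np.float64(4.0), np.float64(3.0)]
slide [[-27, 15, 1], [-25, 16, 2], [-25, 19, 1], [-23, 20, 2], [0, 0, 29], [0, 0, 28], [0, 0, 29], [0, 0, 28], [0, 0, 29], [1, 0, 28]] turn [np.float64(4.0), np.float64(4.0), np.float64(4.0), np.float64(3.8), np.float64(0.0), np.float64(0.0), np.float64(0.0), np.float64(0.0), np.float64(0.0), np.float64(0.0)]
slide [[0, 0, 29]] turn [np.float64(0.0)]
end [ 437.4 -266.9   39.6]
```

Request:
arm_command --pt "-30 -5 1" --pt "-30 -3 2" --pt "-31 0 1" --pt "-30 1 2" --pt "-31 4 1" --pt "-30 5 1" --pt "-29 7 2" --pt "-29 10 1" --pt "-29 11 2" --pt "-27 13 1" --turn '[4,4,4,3,4,4,4,4,4,3]' --grip '[0,0,0,0,0,0,0,0,0,0]'

```text
clock: 10.15
position: [0.4539, -0.1476, 0.2452]
ee_rot: [0.897, 0.443, -0.001, -0.0]
ft_force: [0.9, 0.2, -0.1]
grip_width: 1.004
```

Request:
arm_command --pt "-27 15 1" --pt "-25 16 2" --pt "-25 19 1" --pt "-23 20 2" --pt "0 0 29" --pt "0 0 28" --pt "0 0 29" --pt "0 0 28" --pt "0 0 29" --pt "0 0 0" --turn '[4,4,4,3.8,0,0,0,0,0,0]' --grip '[0,0,0,0,0,0,0,0,0,0]'

```text
clock: 10.98
position: [0.4339, -0.2656, 0.0919]
ee_rot: [0.948, 0.317, -0.004, -0.002]
ft_force: [-1.8, 0.8, -0.3]
grip_width: 1.001
```

Run:
```python
from plan import *
plan([(.437,-.267,.01,-53)],20,5)
C=[]
for n in('top','side'):
    im=manip.camera(n);b=(180,270) if n=='top' else (160,200)
    v=cv2.resize(im[b[0]:b[0]+80,b[1]:b[1]+80],None,fx=5,fy=5,interpolation=2)
    C.append(v)
cv2.imwrite('pics/both5.png',np.hstack(C))
```

```text
t 10.98 pos [ 433.9 -265.6   91.9] jaw -53.03 tilt [-0.0088  0.0022 -1.    ] F [-1.8  0.8 -0.3] w 1.001
slide [[0, 1, 16], [1, 0, 17], [0, 1, 16], [1, 1, 17], [0, 1, 16]] turn [np.float64(-0.0), np.float64(-0.0), np.float64(-0.0), np.float64(-0.0), np.float64(-0.0)]
end [ 437.2 -267.4    9.9]
```

View pics/both5.png

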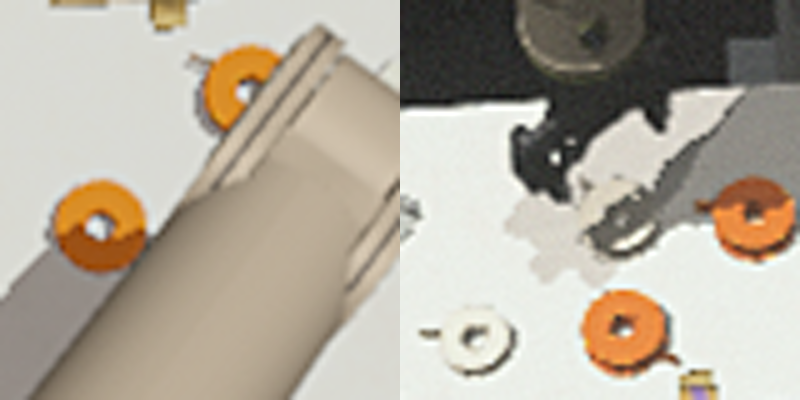

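Request:
arm_command --pt "0 0 20" --pt "0 0 20" --pt "0 0 15" --pt "0 0 10" --pt "0 0 8" --pt "0 0 0" --pt "0 0 0" --turn '[0,0,0,0,0,0,0]' --grip '[0,0,0,0,0,0,0]'

```text
clock: 11.67
position: [0.4379, -0.2677, 0.0251]
ee_rot: [0.948, 0.317, 0.0, 0.0]
ft_force: [0.7, 0.3, 0.3]
grip_width: 1.002
```

Run:
```python
from plan import *
plan([(.437,-.267,.003,-53)],20,5)
C=[]
for n in('side',):
    im=manip.camera(n);b=(170,210)
    v=cv2.resize(im[b[0]:b[0]+60,b[1]:b[1]+60],None,fx=9,fy=9,interpolation=2)
    C.append(v)
    P=np.array([.437,-.267,.025])
    q=np.array([px(P+[.032*np.cos(t),.032*np.sin(t),0],n) for t in np.linspace(0,6.28,60)])
    cv2.polylines(v,[np.int32((q+.5-[b[1],b[0]])*9)],True,(0,0,255),1)
cv2.imwrite('pics/both6.png',np.hstack(C))
```

```text
t 11.67 pos [ 437.9 -267.7   25.1] jaw -53.04 tilt [ 7.e-04 -2.e-04 -1.e+00] F [0.7 0.3 0.3] w 1.002
slide [[0, -1, 11], [0, 0, 11]] turn [np.float64(-0.0), np.float64(-0.0)]
end [ 437.3 -266.9    3.1]
```

View pics/both6.png

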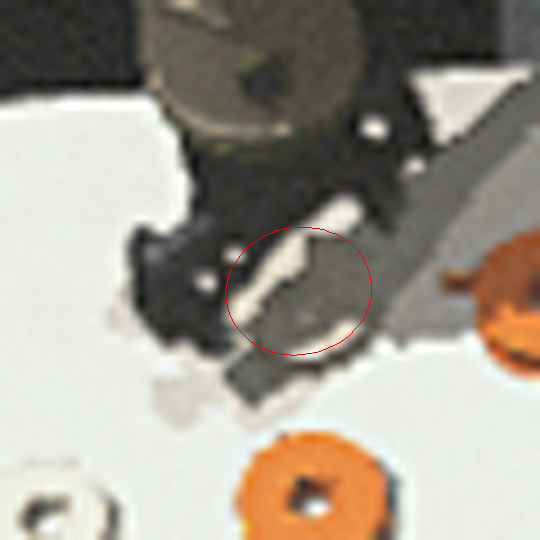

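The fingers straddle the spool. Descending and gripping.

Request:
arm_command --pt "0 0 10" --pt "0 0 9" --pt "0 0 5" --pt "0 0 0" --pt "0 0 0" --turn '[0,0,0,0,0]' --grip '[0,0,0,0,0]' --newtons 30

```text
clock: 12.13
position: [0.437, -0.2675, -0.0002]
ee_rot: [0.948, 0.317, -0.0, -0.0]
ft_force: [-0.8, 0.5, 0.8]
grip_width: 1.004
```

Request:
arm_command --pt "0 0 3" --pt "0 0 0" --pt "0 0 0" --pt "0 0 0" --pt "0 0 0" --pt "0 0 0" --pt "0 0 0" --turn '[0,0,0,0,0,0,0]' --grip '[0,1,1,1,1,1,1]' --newtons 30

```text
clock: 12.72
position: [0.4375, -0.2675, -0.0025]
ee_rot: [0.948, 0.317, 0.0, -0.0]
ft_force: [-0.9, 1.6, 5.5]
grip_width: 0.738
```

Gripped: opening 0.738, about 63 mm.

Request:
arm_command --pt "0 0 -10" --pt "0 0 -25" --pt "0 0 -30" --pt "0 0 -30" --pt "0 0 -30" --pt "0 0 -30" --pt "0 0 -30" --pt "0 0 -30" --pt "0 0 -30" --pt "0 0 0" --turn '[0,0,0,0,0,0,0,0,0,0]' --grip '[1,1,1,1,1,1,1,1,1,1]'

```text
clock: 13.55
position: [0.4391, -0.269, 0.2478]
ee_rot: [0.949, 0.317, 0.003, 0.002]
ft_force: [0.8, -1.6, -0.9]
grip_width: 0.735
```

Run:
```python
from plan import *
plan([(.503,.042,.25,0.8)],24,5)
n='side'
im=manip.camera(n);cv2.imwrite('pics/s7.png',cv2.resize(im[130:230,190:340],None,fx=5,fy=5,interpolation=2))
```

```text
t 13.55 pos [ 439.1 -269.   247.8] jaw -53.1 tilt [ 0.0075 -0.0015 -1.    ] F [ 0.8 -1.6 -0.9] w 0.735
slide [[17, -15, 0], [18, -14, 0], [19, -12, 0], [20, -11, -1], [20, -11, 0], [21, -8, 0], [21, -7, 0], [22, -6, 0], [23, -4, 0], [22, -3, -1]] turn [np.float64(-4.0), np.float64(-4.0), np.float64(-4.0), np.float64(-3.0), np.float64(-4.0), np.float64(-4.0), np.float64(-4.0), np.float64(-4.0), np.float64(-4.0), np.float64(-3.0)]
slide [[23, -1, 0], [23, 0, 0], [22, 2, 0], [23, 3, 0]] turn [np.float64(-4.0), np.float64(-4.0), np.float64(-4.0), np.float64(-3.9)]
end [502.8  42.3 249.9]
```

View pics/s7.png

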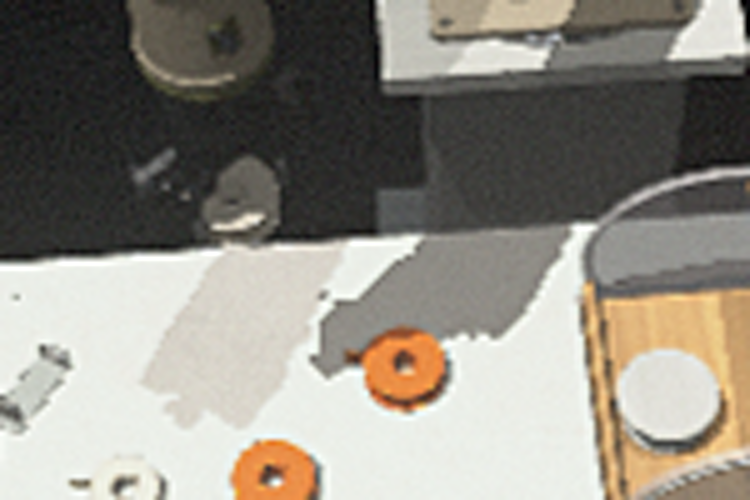

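The spool is held (crop (243,195)) and the others are untouched. Carrying it over.

Request:
arm_command --pt "17 -15 0" --pt "18 -14 0" --pt "19 -12 0" --pt "20 -11 -1" --pt "20 -11 0" --pt "21 -8 0" --pt "21 -7 0" --pt "22 -6 0" --pt "23 -4 0" --pt "22 -3 -1" --turn '[-4,-4,-4,-3,-4,-4,-4,-4,-4,-3]' --grip '[1,1,1,1,1,1,1,1,1,1]'

```text
clock: 14.43
position: [0.4829, -0.0432, 0.244]
ee_rot: [0.792, 0.611, -0.0, -0.0]
ft_force: [0.1, 0.6, -1.6]
grip_width: 0.741
```

Request:
arm_command --pt "23 -1 0" --pt "23 0 0" --pt "22 2 0" --pt "23 3 0" --pt "0 0 0" --pt "0 0 0" --pt "0 0 0" --turn '[-4,-4,-4,-3.9,0,0,0]' --grip '[1,1,1,1,1,1,1]'

```text
clock: 15.02
position: [0.5009, 0.044, 0.2441]
ee_rot: [0.702, 0.712, -0.0, 0.0]
ft_force: [-0.6, -0.4, -0.3]
grip_width: 0.737
```

Run:
```python
from plan import *
plan([(.503,.042,.12,0.8)],20,5)
C=[]
for n in('top','side'):
    im=manip.camera(n);b=(150,180) if n=='top' else (130,270)
    C.append(cv2.resize(im[b[0]:b[0]+100,b[1]:b[1]+100],None,fx=4,fy=4,interpolation=2))
    for d in manip.tip_of('spool_center',n)[:6]+manip.tip_of('spool',n)[:6]: print(n,round(d['score'],2),w(d['xyz'],n).round(4))
cv2.imwrite('pics/both8.png',np.hstack(C))
```

```text
t 15.02 pos [500.9  44.  244.1] jaw 0.87 tilt [-4.e-04 -6.e-04 -1.e+00] F [-0.6 -0.4 -0.3] w 0.737
slide [[0, 0, 18], [-1, 1, 17], [0, 0, 18], [0, 0, 18], [0, 1, 18], [-1, 0, 17], [0, 0, 18]] turn [np.float64(0.0), np.float64(0.0), np.float64(0.0), np.float64(0.0), np.float64(0.0), np.float64(0.0), np.float64(0.1)]
end [502.9  41.9 120.1]
top 0.82 [ 0.4626 -0.7039  0.0019]
top 0.66 [0.4991 0.0422 0.2467]
top 0.65 [ 0.4422 -0.1587 -0.0017]
top 0.49 [ 0.5388 -0.2639 -0.0054]
top 0.75 [ 0.5379 -0.2637 -0.0023]
top 0.6 [ 0.4411 -0.1644  0.0023]
top 0.55 [ 4.703e-01 -7.111e-01 -2.000e-04]
top 0.43 [0.4988 0.0358 0.2469]
side 0.78 [ 0.4686 -0.705   0.0025]
side 0.66 [0.5041 0.0437 0.2469]
side 0.57 [ 0.4489 -0.1556 -0.0029]
side 0.48 [ 0.5373 -0.2644  0.0027]
side 0.72 [ 0.4736 -0.7076 -0.0032]
side 0.7 [0.5012 0.0367 0.2475]
side 0.6 [ 5.421e-01 -2.657e-01  5.000e-04]
side 0.52 [ 0.4397 -0.1553 -0.0066]
```

View pics/both8.png

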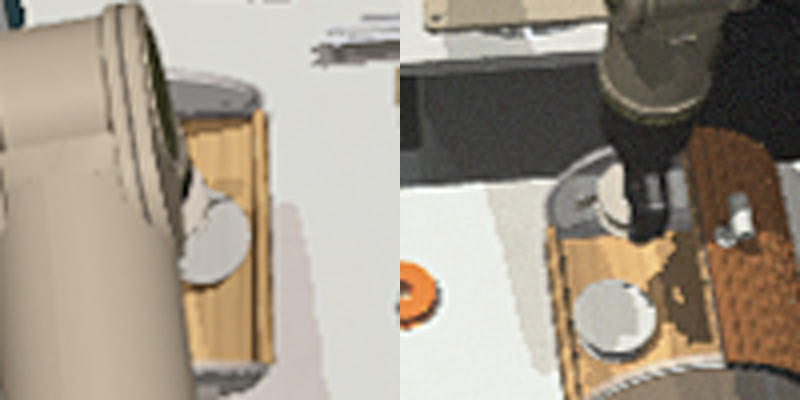

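In-hand spool centre ≈ TCP (both cameras, within 2 mm). Lowering.

Request:
arm_command --pt "-1 1 20" --pt "0 1 25" --pt "0 0 25" --pt "0 0 25" --pt "0 0 25" --pt "0 0 25" --pt "0 0 20" --pt "0 0 10" --pt "0 0 0" --pt "0 0 0" --turn '[0,0,0,0,0,0,0,0,0,0]' --grip '[1,1,1,1,1,1,1,1,1,1]'

```text
clock: 16.15
position: [0.5031, 0.0428, 0.0698]
ee_rot: [0.702, 0.712, -0.0, 0.0]
ft_force: [-0.5, 0.4, -1.1]
grip_width: 0.738
```

Run:
```python
from plan import *
plan([(.503,.0425,.048,0.8)],20,5)
C=[]
for n in('top','side'):
    im=manip.camera(n);b=(150,180) if n=='top' else (130,270)
    C.append(cv2.resize(im[b[0]:b[0]+100,b[1]:b[1]+100],None,fx=4,fy=4,interpolation=2))
    for d in manip.tip_of('spool_center',n)[:6]: print(n,round(d['score'],2),w(d['xyz'],n).round(4))
cv2.imwrite('pics/both9.png',np.hstack(C))
```

```text
t 16.15 pos [503.1  42.8  69.8] jaw 0.84 tilt [ 0.e+00 -2.e-04 -1.e+00] F [-0.5  0.4 -1.1] w 0.738
slide [[0, 0, 11], [0, 0, 11]] turn [np.float64(0.0), np.float64(0.0)]
end [503.1  42.8  47.8]
top 0.77 [ 0.5372 -0.2642 -0.0019]
top 0.73 [ 0.466  -0.7046  0.0031]
top 0.68 [ 0.4391 -0.1606  0.0014]
top 0.37 [0.5018 0.0408 0.0749]
side 0.77 [ 4.492e-01 -1.587e-01 -1.000e-04]
side 0.48 [ 4.668e-01 -7.068e-01 -5.000e-04]
side 0.47 [ 5.385e-01 -2.662e-01  3.000e-04]
```

View pics/both9.png

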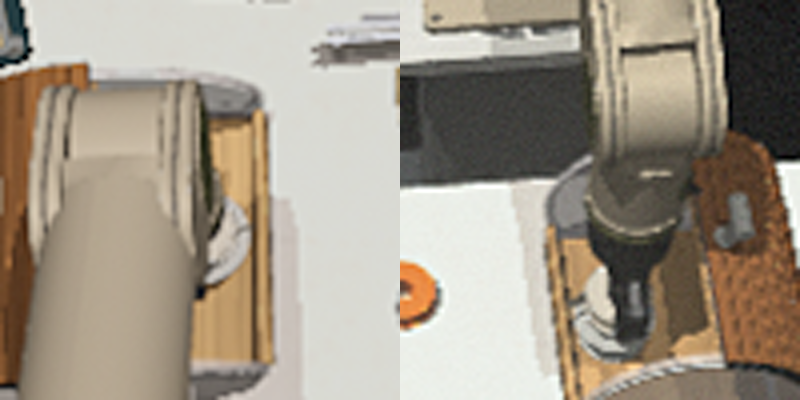

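Request:
arm_command --pt "0 0 8" --pt "0 0 6" --pt "0 0 4" --pt "0 0 3" --pt "0 0 0" --pt "0 0 0" --turn '[0,0,0,0,0,0]' --grip '[1,1,1,1,1,1]'

```text
clock: 16.85
position: [0.5028, 0.0429, 0.048]
ee_rot: [0.702, 0.712, -0.0, -0.0]
ft_force: [-0.1, 0.0, -1.4]
grip_width: 0.74
```

Request:
arm_command --pt "0 0 1" --pt "0 0 0" --pt "0 0 1" --pt "0 0 0" --turn '[0,0,0,0]' --grip '[1,1,1,1]'

```text
clock: 17.18
position: [0.503, 0.043, 0.0474]
ee_rot: [0.702, 0.712, 0.0, -0.0]
ft_force: [-8.0, -1.5, 20.4]
grip_width: 0.738
```

In contact with the plate (20 N). I'll ease off and release.

Request:
arm_command --pt "0 0 -1" --pt "0 0 0" --pt "0 0 0" --pt "0 0 0" --pt "0 0 0" --turn '[0,0,0,0,0]' --grip '[1,0.1,0,0,0]'

```text
clock: 17.6
position: [0.5028, 0.043, 0.0471]
ee_rot: [0.702, 0.712, -0.0, -0.0]
ft_force: [0.1, -0.8, 0.4]
grip_width: 1.003
```

Request:
arm_command --pt "0 0 -8" --pt "0 0 -15" --pt "0 0 -25" --pt "0 0 -30" --pt "0 0 -30" --pt "0 0 -30" --pt "0 0 -30" --pt "0 0 -30" --pt "0 0 -30" --pt "0 0 0" --turn '[0,0,0,0,0,0,0,0,0,0]' --grip '[0,0,0,0,0,0,0,0,0,0]'

```text
clock: 18.43
position: [0.505, 0.0429, 0.2814]
ee_rot: [0.702, 0.712, 0.004, 0.002]
ft_force: [0.9, -0.2, -0.2]
grip_width: 1.0
```

Run:
```python
from plan import *
plan([(.5,.1475,.275,.8),(.5,.1475,.1985,.8)],25,5)
C=[]
for n in('top','side'):
    im=manip.camera(n);b=(180,200) if n=='top' else (180,295)
    C.append(cv2.resize(im[b[0]:b[0]+55,b[1]:b[1]+55],None,fx=7.2,fy=7.2,interpolation=2))
    for k in('spool_center','plate'):
        for d in manip.tip_of(k,n)[:6]: print(n,k,round(d['score'],2),w(d['xyz'],n).round(4))
cv2.imwrite('pics/both10.png',np.hstack(C))
```

```text
t 18.43 pos [505.   42.9 281.4] jaw 0.83 tilt [ 0.0078  0.003  -1.    ] F [ 0.9 -0.2 -0.2] w 1.0
slide [[21, -1, 1], [21, 0, 2], [21, -1, 1], [21, -1, 1], [21, -1, 2], [0, 0, 19], [0, 0, 19], [0, 0, 19], [-1, 0, 19]] turn [np.float64(0.0), np.float64(0.0), np.float64(0.0), np.float64(0.0), np.float64(0.0), np.float64(0.0), np.float64(0.0), np.float64(0.0), np.float64(0.0)]
end [500.1 147.1 198.7]
top spool_center 0.77 [ 4.415e-01 -1.589e-01  1.000e-04]
top spool_center 0.64 [ 0.4609 -0.7046  0.0065]
top spool_center 0.61 [ 0.5378 -0.2651 -0.0028]
top spool_center 0.58 [0.5013 0.041  0.0501]
side spool_center 0.81 [ 4.676e-01 -7.055e-01 -4.000e-04]
side spool_center 0.73 [0.5046 0.0415 0.0484]
side spool_center 0.6 [ 0.4488 -0.1573 -0.0033]
side spool_center 0.53 [ 0.5386 -0.2641  0.0006]
side plate 0.67 [0.5036 0.0431 0.0475]
```

View pics/both10.png

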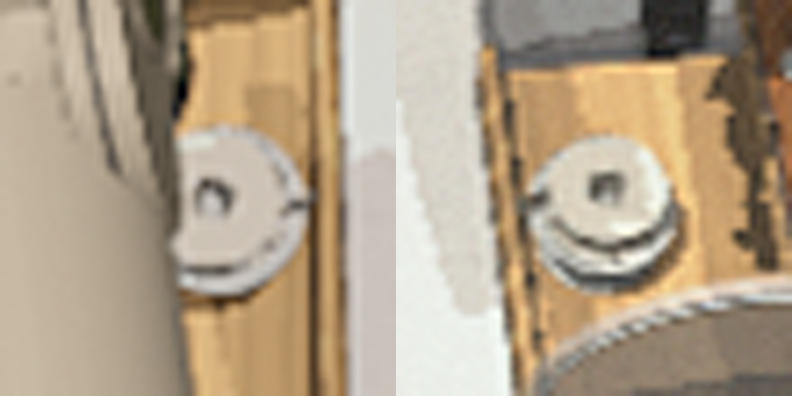

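The spool is centred on the plate: both networks put it within 1–2 mm of (0.503,0.042), and plate rim shows around the flange. Next, the handle at (0.500,0.143,0.217).

Request:
arm_command --pt "20 0 1" --pt "20 0 1" --pt "20 -1 1" --pt "20 -1 1" --pt "20 -1 1" --pt "0 0 15" --pt "0 0 0" --pt "0 0 0" --turn '[0,0,0,0,0,0,0,0]' --grip '[0,0,0,0,0,0,0,0]'

```text
clock: 19.4
position: [0.4978, 0.1422, 0.2543]
ee_rot: [0.702, 0.712, -0.001, -0.0]
ft_force: [-0.1, -0.9, -0.9]
grip_width: 0.998
```

Run:
```python
from plan import *
plan([(.5,.1435,.1985,.8)],20,5)
C=[]
for n in('top','side'):
    im=manip.camera(n);b=(180,200) if n=='top' else (180,295)
    b2=(165,170) if n=='top' else (150,320)
    C.append(np.vstack([cv2.resize(im[c[0]:c[0]+55,c[1]:c[1]+70],None,fx=5.4,fy=5.4,interpolation=2) for c in (b,b2)]))
    for k in('spool_center','plate','cover_handle'):
        for d in manip.tip_of(k,n)[:6]: print(n,k,round(d['score'],2),w(d['xyz'],n).round(4))
cv2.imwrite('pics/both11.png',np.hstack(C))
```

```text
t 19.4 pos [497.8 142.2 254.3] jaw 0.85 tilt [-0.0022 -0.0016 -1.    ] F [-0.1 -0.9 -0.9] w 0.998
slide [[0, 1, 19], [1, 1, 18], [0, 0, 19]] turn [np.float64(0.0), np.float64(0.0), np.float64(0.0)]
end [499.6 143.2 198.3]
top spool_center 0.8 [ 0.5353 -0.2639 -0.0051]
top spool_center 0.75 [ 0.4635 -0.7029  0.0019]
top spool_center 0.54 [0.5026 0.0408 0.0542]
top spool_center 0.49 [ 4.402e-01 -1.629e-01  1.000e-04]
top cover_handle 0.66 [0.4991 0.1461 0.216 ]
side spool_center 0.8 [0.5053 0.0411 0.0485]
side spool_center 0.79 [ 4.480e-01 -1.557e-01 -1.000e-04]
side spool_center 0.62 [ 0.4682 -0.7033 -0.001 ]
side spool_center 0.57 [ 0.5402 -0.2658  0.0028]
side plate 0.74 [0.5051 0.0426 0.0505]
side cover_handle 0.89 [0.5013 0.1384 0.2148]
side cover_handle 0.75 [ 0.5288 -0.3838  0.0014]
```

View pics/both11.png

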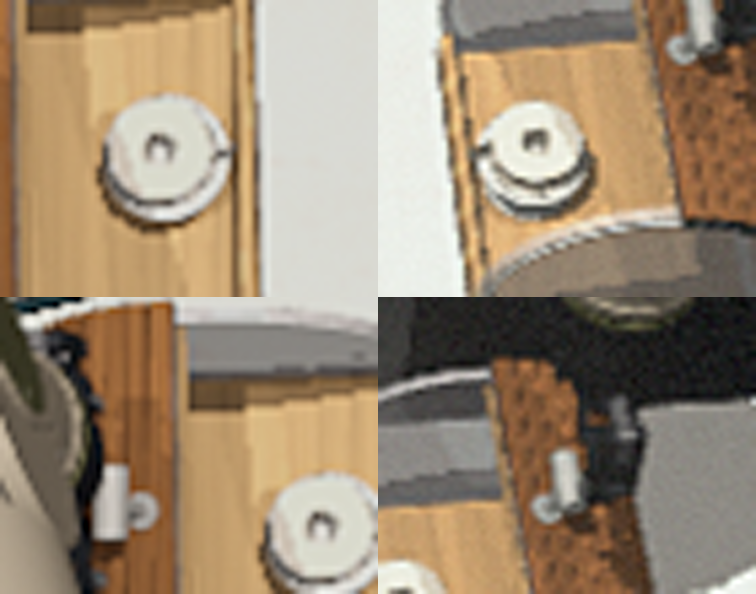

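Request:
arm_command --pt "0 1 19" --pt "0 1 18" --pt "0 0 19" --pt "0 0 0" --pt "0 0 0" --pt "0 0 0" --pt "0 0 0" --pt "0 0 0" --pt "0 0 0" --turn '[0,0,0,0,0,0,0,0,0]' --grip '[0,0,0,0,1,1,1,1,1]' --newtons 25

```text
clock: 20.55
position: [0.5004, 0.1432, 0.2006]
ee_rot: [0.702, 0.712, 0.001, -0.0]
ft_force: [-4.7, -1.0, 6.7]
grip_width: 0.465
```

```bash
python3 -c "
from arc import *
arc(1.848,-.08,23,x0=.4995)"
```

```text
t 20.55 pos [500.4 143.2 200.6] jaw 0.87 tilt [ 4.0e-04  1.2e-03 -1.0e+00] F [-4.7 -1.   6.7] w 0.465
slide [[-15, -1, -1], [-13, 0, -2], [-14, 0, -1], [-13, 0, 0], [-13, 0, 2], [-13, 0, 2], [-13, -1, 3], [-12, 0, 5], [-12, 0, 6], [-12, 0, 6]] turn [0.0, 0.0, 0.0, 0.0, 0.0, 0.0, 0.0, 0.0, 0.0, 0.0]
slide [[-11, 0, 8], [-10, 0, 8], [-9, 0, 9], [-9, 0, 10], [-8, 0, 11], [-7, 0, 11], [-6, 0, 12], [-5, 0, 12], [-4, 0, 13], [-3, 0, 13]] turn [0.0, 0.0, 0.0, 0.0, 0.0, 0.0, 0.0, 0.0, 0.0, 0.0]
slide [[-1, 0, 13], [-1, 0, 13], [1, 0, 13]] turn [0.0, 0.0, 0.0]
end [501.6 -59.6  34.3]
```

Gripped (39.5 mm). Closing in stages.

Request:
arm_command --pt "-14 -1 -3" --pt "-13 0 -2" --pt "-14 0 -1" --pt "-13 0 0" --pt "-13 0 2" --pt "-13 0 2" --pt "-13 0 3" --turn '[0,0,0,0,0,0,0]' --grip '[1,1,1,1,1,1,1]'

```text
clock: 21.13
position: [0.5012, 0.0505, 0.1994]
ee_rot: [0.701, 0.713, 0.001, -0.0]
ft_force: [0.6, 4.6, -0.4]
grip_width: 0.463
```

Request:
arm_command --pt "-12 0 5" --pt "-12 0 6" --pt "-12 0 6" --pt "-11 0 8" --pt "-10 0 8" --pt "-9 0 9" --turn '[0,0,0,0,0,0]' --grip '[1,1,1,1,1,1]'

```text
clock: 21.63
position: [0.5018, -0.0173, 0.1571]
ee_rot: [0.702, 0.712, 0.0, 0.0]
ft_force: [-4.0, -1.4, 7.7]
grip_width: 0.462
```

```bash
python3 -c "
from arc import *
f=1.848-13*(1.928/23);print(f)
arc(f,-.08,10,x0=.501)"
```

```text
0.7582608695652175
t 21.63 pos [501.8 -17.3 157.1] jaw 0.82 tilt [ 6.e-04  5.e-04 -1.e+00] F [-4.  -1.4  7.7] w 0.462
slide [[-9, -1, 12], [-7, 0, 11], [-7, 0, 11], [-6, 0, 12], [-5, 0, 12], [-4, 0, 13], [-3, 0, 13], [-2, 0, 13], [0, 0, 13], [0, 0, 13]] turn [0.0, 0.0, 0.0, 0.0, 0.0, 0.0, 0.0, 0.0, 0.0, 0.0]
end [501.5 -60.2  34.1]
```

Request:
arm_command --pt "-9 0 11" --pt "-7 0 11" --pt "-7 0 11" --pt "-6 0 12" --pt "-5 0 12" --pt "-4 0 13" --pt "-3 0 13" --turn '[0,0,0,0,0,0,0]' --grip '[1,1,1,1,1,1,1]'

```text
clock: 22.22
position: [0.5022, -0.0591, 0.0734]
ee_rot: [0.702, 0.712, -0.0, 0.0]
ft_force: [-2.4, -3.4, 3.7]
grip_width: 0.455
```

Request:
arm_command --pt "-1 0 10" --pt "0 0 10" --pt "0 0 5" --pt "0 0 0" --turn '[0,0,0,0]' --grip '[1,1,1,1]'

```text
clock: 22.55
position: [0.5022, -0.0608, 0.0478]
ee_rot: [0.703, 0.712, -0.001, 0.001]
ft_force: [-0.4, -8.7, -1.8]
grip_width: 0.46
```

Request:
arm_command --pt "1 0 5" --pt "1 0 5" --pt "0 0 3" --pt "0 0 0" --turn '[0,0,0,0]' --grip '[1,1,1,1]'

```text
clock: 22.88
position: [0.5022, -0.0597, 0.0352]
ee_rot: [0.703, 0.711, -0.001, 0.001]
ft_force: [0.3, -13.2, -2.3]
grip_width: 0.463
```

Run:
```python
from plan import *
C=[]
for n in('top','side'):
    im=manip.camera(n);b=(160,190) if n=='top' else (160,270)
    C.append(cv2.resize(im[b[0]:b[0]+80,b[1]:b[1]+80],None,fx=5,fy=5,interpolation=2))
    for k in('cover_handle',):
        for d in manip.tip_of(k,n)[:6]: print(n,k,round(d['score'],2),w(d['xyz'],n).round(4))
cv2.imwrite('pics/both12.png',np.hstack(C))
```

```text
side cover_handle 0.55 [ 0.5021 -0.0601  0.0566]
```

View pics/both12.png

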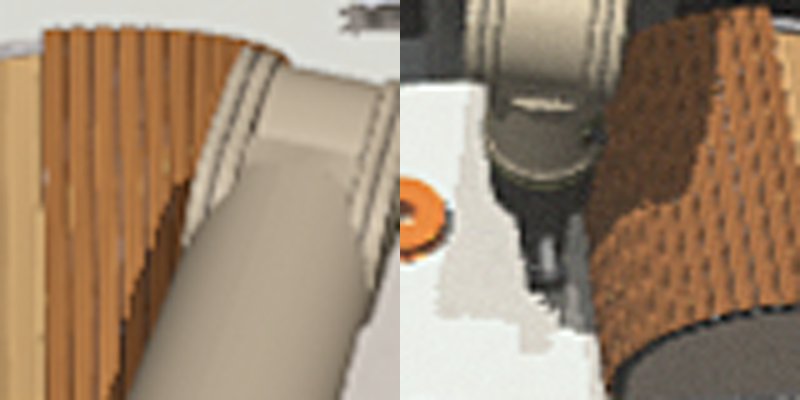

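Request:
arm_command --pt "-1 0 3" --pt "0 0 3" --pt "0 0 0" --turn '[0,0,0]' --grip '[1,1,1]'

```text
clock: 23.33
position: [0.5022, -0.0592, 0.0312]
ee_rot: [0.703, 0.712, -0.0, -0.0]
ft_force: [-12.5, -5.8, 28.4]
grip_width: 0.465
```

Shut stop reached (+28 N). I'll ease off slightly, release and back away.

Request:
arm_command --pt "0 0 -1" --pt "0 0 0" --pt "0 0 0" --pt "0 0 0" --pt "0 0 0" --pt "0 0 -10" --pt "0 0 -25" --pt "0 0 -30" --pt "0 0 -30" --pt "0 0 -30" --turn '[0,0,0,0,0,0,0,0,0,0]' --grip '[1,0,0,0,0,0,0,0,0,0]'

```text
clock: 24.17
position: [0.5021, -0.0573, 0.1573]
ee_rot: [0.702, 0.712, -0.0, 0.0]
ft_force: [0.8, 0.2, -0.7]
grip_width: 1.003
```

Request:
arm_command --pt "0 0 -30" --pt "0 0 -30" --pt "0 0 -30" --pt "-30 0 0" --pt "-30 0 0" --pt "-30 0 0" --pt "-30 0 0" --pt "-30 0 0" --pt "-30 0 0" --pt "0 0 0" --turn '[0,0,0,0,0,0,0,0,0,0]' --grip '[0,0,0,0,0,0,0,0,0,0]'

```text
clock: 25.0
position: [0.5033, -0.2433, 0.2462]
ee_rot: [0.704, 0.71, -0.001, 0.001]
ft_force: [-0.3, -0.4, -0.1]
grip_width: 1.002
```

Run:
```python
from plan import *
plan([])
C=[]
for n in('top','side'):
    im=manip.camera(n);b=(160,170) if n=='top' else (150,280)
    C.append(cv2.resize(im[b[0]:b[0]+100,b[1]:b[1]+100],None,fx=4,fy=4,interpolation=2))
    cv2.imwrite(f'pics/{n}13.png',im)
    for q in (0,.03,.06,.1):
        print(q,px([.504,.098-.158*np.cos(q-.052),.065+.158*np.sin(q-.052)],n).round(1)-[b[1],b[0]])
    for k in('cover_handle','spool_center','small_spool'):
        for d in manip.tip_of(k,n)[:6]: print(n,k,round(d['score'],2),w(d['xyz'],n).round(4))
cv2.imwrite('pics/both13.png',np.hstack(C))
```

```text
t 25.0 pos [ 503.3 -243.3  246.2] jaw 0.46 tilt [ 2.0e-04 -2.9e-03 -1.0e+00] F [-0.3 -0.4 -0.1] w 1.002
end [ 503.3 -243.3  246.2]
0 [90.1 46.9]
0.03 [90.1 46.7]
0.06 [90.  46.5]
0.1 [89.8 46.3]
top cover_handle 0.81 [ 0.4973 -0.0556  0.0545]
top spool_center 0.9 [ 0.4647 -0.706   0.0013]
top spool_center 0.74 [0.5782 0.4706 0.0012]
top small_spool 0.72 [ 5.275e-01 -3.840e-01 -1.000e-04]
0 [16.7 59.3]
0.03 [16.7 58.7]
0.06 [16.7 58.2]
0.1 [16.8 57.4]
side cover_handle 0.55 [ 0.5025 -0.0599  0.0518]
side spool_center 0.62 [ 0.4515 -0.1621 -0.0039]
side spool_center 0.55 [ 0.5386 -0.2653  0.0014]
side spool_center 0.55 [ 0.4665 -0.7088 -0.0023]
side spool_center 0.52 [ 0.4147  0.3975 -0.0016]
side small_spool 0.51 [ 0.5247 -0.3855  0.0033]
```

View pics/both13.png

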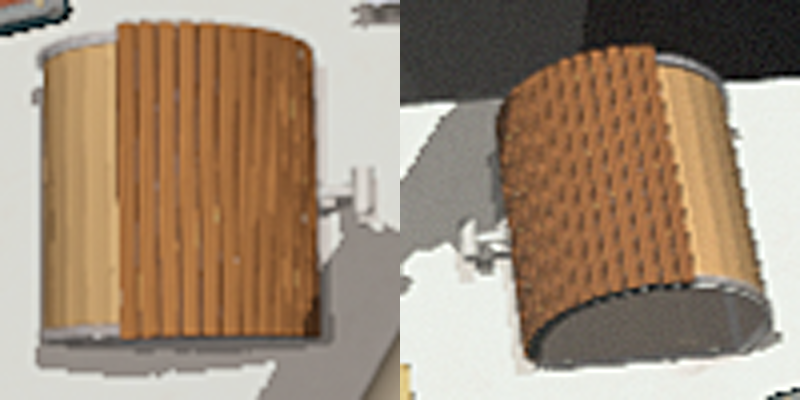

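View pics/side13.png

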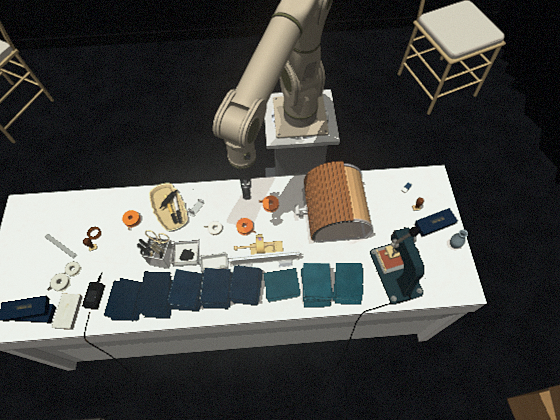

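The cover is shut. The handle reads z≈0.053 (0.057 expected) at side crop px (17,60), which fits q≈0. The bystanders are unmoved. Handing in.

```bash
python3 -c "
from workcell import manip
o=manip.get_obs();print(o['clock'],o['ft_force']);print(manip.hand_in())"
```

```text
25.4 [ 0.08577515  0.38304467 -0.17098508]
the job is handed in; nothing more can be done
None
```

I opened the cover to its end stop, set the larger pale spool on the plate and let it go, then closed the cover to its lower stop. I handed the job in at 25.4 s with the gripper clear of everything.

- **Spool placement:** before closing, the spool centre measured about (0.503, 0.041) m against a plate centre of about (0.503, 0.042) m. The two cameras differed by up to about 4 mm in x. Plate rim showed around the flange in both views. I could not look again once the cover was shut.
- **Cover shut:** closing met firm resistance at the stop (28 N). After release the handle read a height of 0.052 to 0.055 m, where fully shut should be 0.057 m. That is within the networks' error.
- **Other things:** the small spool and the nearby orange look-alikes measured within about 5 mm of where they started. The rest of the table looked unchanged in the last picture, but I did not measure it.
- **Forces:** the highest wrist force I read was about 31 N, at the shut stop.
- **Wrong readings ignored:** the networks sometimes reported spools at the stamp or gift box. I ignored these because the pictures contradicted them.

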